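# Load the drying box and hold its lid on the balance point

### The arm

A 6-joint arm with a two-finger parallel gripper is mounted at the origin on a cart in front of the work surface, level with it; the furniture and walls round the work are solid. World frame = base frame: x ahead of the robot, y to its left, z up, the work surface at z = 0. Lengths are in m, angles in rad, forces in N, time in s.
With the tool pointing down it reaches from about 0.3 to 0.775 m from the base axis. Payload 14.6 kg.
Tool frame: the origin (TCP) lies midway between the tips of the shut fingers; the grasp point (between the pads) lies 19 mm behind it; z points along the fingers, y is the line along which they close (so a half turn about z gives the same grasp; the last joint's range is limited). The gripper opens to 94 mm and grips with 3 to 60 N. Pads are 16 mm wide; open, the fingers measure 119 mm over their backs; the gripper's body (75 mm by 177 mm) begins 78 mm behind the grasp point.
Start: joints at [1.157, 0.3, 1.521, -0, 1.321, -0.067], TCP at [0.187, 0.517, 0.205] pointing down, gripper open.
Joint ranges: [-3.03, 3.03], [-0.79, 2.21], [0.23, 2.52], [-1.04, 4.18], [0, 3.07], [-2.55, 2.55]. Speed limits (rad/s): [2.22, 2.22, 2.57, 3.14, 3.14, 3.14].

### API

Orientations are given as a unit quaternion [w, x, y, z].
In Python, from cell import monitor, vision, ctrl gives the robot as it stands.
- The arm moves only by the shell command python3 -m jog 'ROWS' [FORCE]. ROWS is JSON, a list of rows, each a list of 3 entries, a list of its own where there are three numbers: the shift along the tool's x, y, z in m, then the turn, a rotation vector about the tool's x, y, z in rad, then the closure, from 0 (fully open) to 1 (shut). In form: [[[dx, dy, dz], [ax, ay, az], fingers], ...]. A call has 1 to 10 rows; each row is the pose to reach, as a shift and turn from the pose commanded when the call began, along the tool's axes at that moment; what a row does not reach only later rows make up. A row lasts 1/8 s, in which the tool goes at most 62.5 mm and 10.7 degrees, less where a joint would pass 70% of its speed; a pose out of reach is approached as far as the arm can. A call with a gripper value outside its range is refused whole. The fingers move at their own pace and stop on an object; FORCE is the grip in N (left out, the last holds). Time passes only in rows, so rows that repeat a pose let the fingers close. It gives the time, the measured TCP pose, the force, the opening and the grip force at its end, in the units of the state.
- monitor.state(): the state, without advancing time (a new reading comes with each control period).
- vision.snapshot(name): name is "scene" or "side" or "wrist"; returns the picture (384x512x3 uint8, blue, green, red); there is no depth.
- vision.get_calibration(name): a dict with "fx", "fy", "cx", "cy" (pixels), "dist_coeffs" ([k1, k2, p1, p2, k3] as OpenCV has them; the pictures are not rectified), "pose" (4x4, takes a point from camera to world coordinates). Camera axes: x right, y down, z forward; pixel columns grow to the right and rows downward; lengths in m; the calibration is good to about 2 mm. A picture is of the moment at which its call begins: read the wrist's pose just before it. get_calibration takes no time and is no camera call; for the wrist camera it gives the pose at the moment of the call.
- ctrl.finish_job(): hands the job in; it is judged then, once.
The state is a dict: "clock": time; "joint_pos": joint angles; "qvel": joint speeds; "effort": joint torques, N m; "ee_pos": TCP position; "ee_rot": TCP orientation; "contact_force": force on the tool from outside, world axes, zero at the start; "moment": the same for the moment, N m; "width": finger opening in m; "grip_force": force on a finger pad.
Only numpy, scipy, OpenCV 4.12 (cv2) and the standard library are available. Lean on these libraries where they do the work, as an engineer would, in place of code of your own. Each camera call takes 0.05 s, during which the arm holds its last target. There are 200 camera calls.

### The job

Get the drying box ready for its lid stay: first drape the bent aluminium swatch hanger over the brass rail inside the open box, one leg each side of the rail, and let go of it so that it hangs there upright. Then take the lid, which is leaning back, by its steel bar, bring it forward to straight upright, where it balances over its hinge, and finish gripping the bar and holding the lid still there. Do not let the lid tip forward towards shut, and leave the pigment jar, the varnish bottle and the steel cup where they stand.

Things in the scene. Friction and masses are not known exactly. Their poses are not given: they have to be found in the camera images.
- drybox: Fixed plywood drying box, open at the top, 140 mm deep (its x) x 200 mm wide (its y) x 150 mm high with its four 40 mm feet, walls 8 mm, origin at the centre of its underside on the bench, z up. Its x axis points from its front (towards the robot) to its back, where the lid is hinged; its y axis runs along rail and hinge.
- rail_mid (a point): Middle of the round brass rail inside the drying box: 10 mm thick, along the box's y, spanning the 184 mm inside width, its centre line 115 mm above the bench, 35 mm below the box's rim and midway between front and back wall (62 mm free to each wall).
- hanger: Loose swatch hanger, 80 g, at first standing on its legs on a cork board 18 mm thick: 3 mm aluminium strip 44 mm wide (y), bent to a 45 degree roof with two upright legs (x: 31 mm clear between, 41 mm overall), and on the ridge a pale wooden grip 12 mm thick (x), 28 wide (y), 66 to 87 mm above the leg ends. Origin centred between the leg ends, z up, ridge along y; alike turned half round.
- hanger_crook (a point): Point under the hanger's ridge, at the inside top of the roof, 62 mm above the leg ends on the hanger's axis. When the hanger sits centred on the rail this point is 7 mm above the rail's centre line.
- lid (a joint): Angle of the box's lid in rad: 0 shut (level), 1.571 straight upright, where its weight balances over the hinge, 1.90 leaning back on its stop, where it starts. The hinge is free, with almost no friction: on either side of upright the lid falls that way if let go. The lid is a 7 mm plywood plate, 140 mm long and 200 mm wide, about 0.35 kg.
- lid_hinge (a point): Middle of the lid's hinge axis: top of the box's back wall, 70 mm behind the box's centre, 155 mm above the bench. The axis runs along the box's y.
- lid_bar (a point): Middle of the lid's steel grip bar: a round bar 12 mm thick along the box's y, 175 mm from the hinge axis in the plane of the lid; its free length is 89 mm between two side rods, and 29 mm are clear between the bar and the edge of the plate. It can be gripped from above across its thickness and turns in the fingers.
- pigment_jar: Bystander: glass jar with white lid, 57 mm wide, 74 mm high, origin at the centre of its foot. Not to be moved.
- varnish_bottle: Bystander: amber varnish bottle, 43 mm wide, 118 mm high, origin at the centre of its foot. Not to be moved.
- steel_cup: Bystander: small steel cup, 62 mm wide at the rim, 42 mm high, origin at the centre of its foot. Not to be moved.
- violin: Fixed obstacle, not part of the job: violin in a wooden cradle ahead of the robot; its neck rises to the right and its scroll, the highest point, stands 265 mm above the bench, 0.56 m ahead and 0.44 m right of the robot. Another: a black lamp head, 240 mm wide, hangs with its rim 350 mm above the bench, its middle 0.79 m ahead and 0.24 m right of the robot.

How it is judged:
By the outcome, as a careful person would: the job done as asked, in the order asked, and still so for the second after the job is handed in, while the arm keeps its last pose, push and grip.
It also fails if it takes over 51 s, if anything falls off the work surface, if the arm or the gripper's body presses on something with over 40 N, if the wrist force passes 120 N, or if a joint passes its speed limit or range.

## Working session

There is one attempt and no reset: what is moved stays moved. The work goes in short steps, Python scripts to look and compute and a shell command to move; the robot and the scene stay as the last step left them, time stands still between calls to the robot, and variables do not carry over. Pictures are saved under pics/ and viewed, at most 10 in all, crops included, and the job is handed in when it is done.

```bash
mkdir -p pics; ls; python3 - <<'E'
from cell import monitor, vision
import cv2, numpy as np
s=monitor.state(); print({k:np.round(v,3).tolist() for k,v in s.items()})
a=[]
for n in ["scene","side","wrist"]:
    c=vision.get_calibration(n); im=vision.snapshot(n); cv2.imwrite(f"pics/{n}0.png",im)
    print(n,c["fx"],c["cx"],c["cy"],np.round(c["dist_coeffs"],3),np.round(c["pose"],3).tolist())
E
```

```text
pics
{'clock': 0.0, 'joint_pos': [1.157, 0.3, 1.522, 0.0, 1.321, -0.067], 'qvel': [0.0, -0.001, -0.001, 0.0, -0.002, -0.002], 'effort': [-0.0, -53.181, -35.273, 0.071, 0.025, -0.0], 'ee_pos': [0.187, 0.517, 0.205], 'ee_rot': [-0.0, 0.173, 0.985, -0.001], 'contact_force': [-0.189, 0.18, -0.017], 'moment': [0.008, -0.035, 0.018], 'grip_force': 0.0, 'width': 0.094}
scene 487.30357913006765 250.18718307674135 176.5441258370513 [-0.204  0.     0.     0.     0.   ] [[-0.923, 0.331, -0.197, 0.828], [0.385, 0.785, -0.485, 0.982], [-0.006, -0.523, -0.852, 1.578], [0.0, 0.0, 0.0, 1.0]]
side 399.6230371056506 250.9237722774982 192.5741219354032 [-0.066  0.     0.     0.     0.   ] [[0.989, -0.096, 0.116, 0.364], [-0.149, -0.526, 0.837, -0.754], [-0.019, -0.845, -0.534, 0.699], [0.0, 0.0, 0.0, 1.0]]
wrist 289.4782128464874 252.21420615511488 193.1091693370376 [-0.009  0.     0.     0.     0.   ] [[0.339, 0.91, 0.239, 0.117], [0.941, -0.328, -0.086, 0.543], [0.0, 0.254, -0.967, 0.384], [0.0, 0.0, 0.0, 1.0]]
```

View pics/scene0.png

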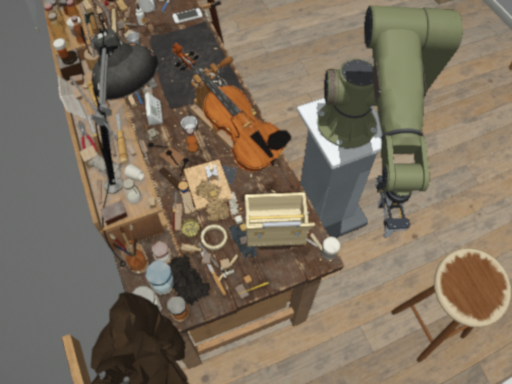

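View pics/side0.png

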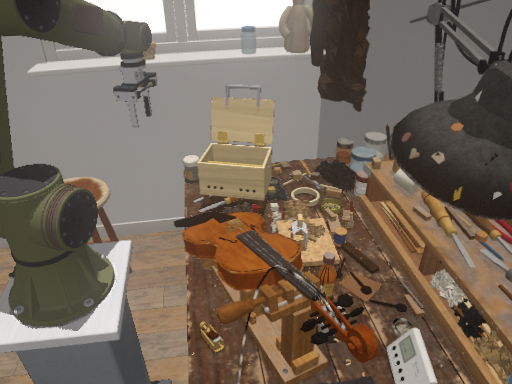

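The scene view shows the box around (277,220), with the cork board and hanger near (210,172) and the jar at (331,245). In the side view the box is at (235,170), the bar at (243,88) and the hanger near (300,232). I'll zoom in.

```bash
cat > h.py <<'E'
import numpy as np, cv2
from cell import monitor, vision
def ray(c,uv):
    K=np.array([[c["fx"],0,c["cx"]],[0,c["fy"],c["cy"]],[0,0,1]])
    p=cv2.undistortPoints(np.array([[uv]],float),K,np.array(c["dist_coeffs"]))[0,0]
    T=np.array(c["pose"]); return T[:3,3],T[:3,:3]@np.array([p[0],p[1],1])
def onz(c,uv,z):
    o,d=ray(c,uv); return o+d*(z-o[2])/d[2]
def tri(*obs):
    A=np.zeros((3,3));b=np.zeros(3)
    for c,uv in obs:
        o,d=ray(c,uv); d=d/np.linalg.norm(d); P=np.eye(3)-np.outer(d,d); A+=P;b+=P@o
    x=np.linalg.solve(A,b)
    r=[np.linalg.norm(np.cross(x-ray(c,uv)[0],ray(c,uv)[1]/np.linalg.norm(ray(c,uv)[1]))) for c,uv in obs]
    return x,max(r)
def proj(c,X):
    T=np.linalg.inv(np.array(c["pose"])); K=np.array([[c["fx"],0,c["cx"]],[0,c["fy"],c["cy"]],[0,0,1]])
    return cv2.projectPoints(np.array(X,float).reshape(-1,1,3),cv2.Rodrigues(T[:3,:3])[0],T[:3,3],K,np.array(c["dist_coeffs"]))[0][:,0]
E
python3 - <<'E'
import cv2,numpy as np
a=cv2.imread("pics/scene0.png");b=cv2.imread("pics/side0.png")
def crop(im,x,y,w,h,s):return cv2.resize(im[y:y+h,x:x+w],None,fx=s,fy=s,interpolation=cv2.INTER_CUBIC)
A=crop(a,180,150,165,125,4)[:500,:660]; cv2.imwrite("pics/s1.png",A)
B=crop(b,175,80,180,200,3); cv2.imwrite("pics/d1.png",B)
E
```

```text
(no output)
```

View pics/s1.png

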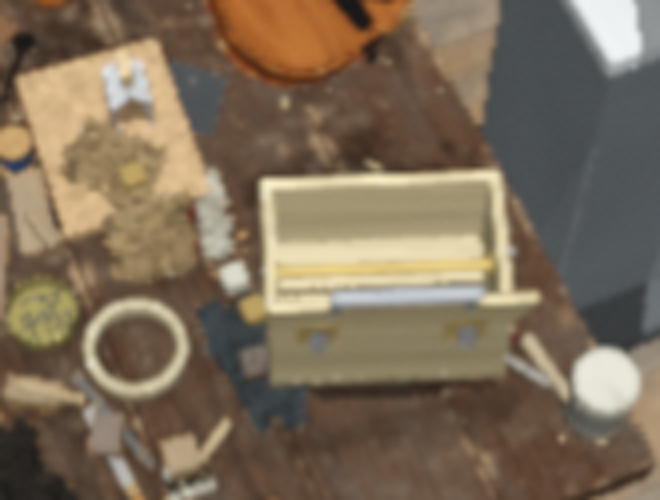

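View pics/d1.png

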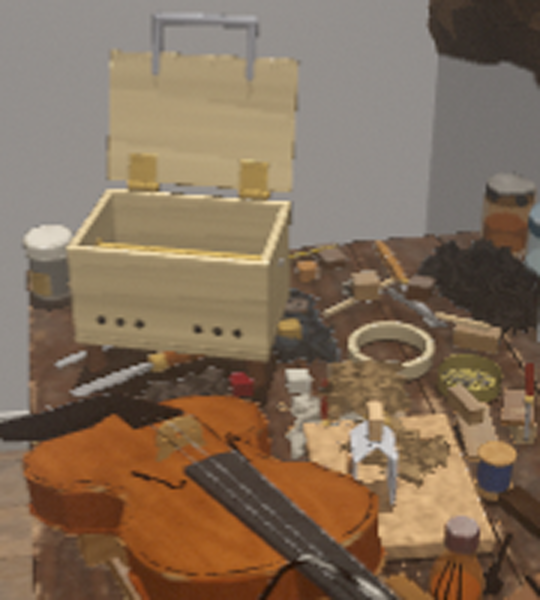

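The scene crop (×4, offset 180,150) shows the rail from (275,270) to (492,264), the front rim from (260,180) to (500,172), and the grip at about (125,62). The side crop (×3, offset 175,80) shows rim corners at (70,247), (270,262), (290,203) and (112,192), the bar from (155,16) to (255,22), and the grip at about (375,412).

```bash
cat > m1.py <<'E'
from h import *
cs=vision.get_calibration("scene");cd=vision.get_calibration("side")
S=lambda x,y:((x+.5)/4-.5+180,(y+.5)/4-.5+150)
D=lambda x,y:((x+.5)/3-.5+175,(y+.5)/3-.5+80)
r=lambda v:np.round(v,4)
P={}
for n,s,d,z in [("frontL",(259,181),(70,248),.15),("frontR",(501,172),(271,264),.15),("backR",None,(291,202),.15),("backL",None,(112,191),.15),
 ("railA",(276,270),None,.115),("railB",(492,264),None,.115)]:
    print(n, r(onz(cs,S(*s),z)) if s else "", r(onz(cd,D(*d),z)) if d else "", )
for n,s,d in [("bar+",(332,298),(256,20)),("bar-",(483,294),(153,15)),("bar+x",(332,298),(153,15)),("grip",(125,62),(375,405)),("jar",(607,370),(48,235))]:
    x,e=tri((cs,S(*s)),(cd,D(*d))); print(n,r(x),r(e))
# cork corners z=.018
for s in [(17,80),(157,42),(208,188),(70,238)]: print("cork",r(onz(cs,S(*s),.018)))
for d in [(303,422),(455,413),(494,536),(385,555)]: print("corkD",r(onz(cd,D(*d),.018)))
for z in (.105,.018+.0): print(z)
print("grip on z=.105",r(onz(cs,S(125,60),.105)),r(onz(cd,D(375,403),.105)))
E
python3 m1.py
```

```text
frontL [0.5441 0.2287 0.15  ] [0.3551 0.2993 0.15  ]
frontR [0.3526 0.3001 0.15  ] [0.5429 0.2308 0.15  ]
backR  [0.5875 0.3593 0.15  ]
backL  [0.4046 0.4221 0.15  ]
railA [0.5565 0.2951 0.115 ] 
railB [0.3869 0.3607 0.115 ] 
bar+ [0.5653 0.4295 0.3236] 0.0016
bar- [0.4641 0.4686 0.3235] 0.0019
bar+x [0.5127 0.433  0.3248] 0.0538
grip [0.5995 0.0463 0.108 ] 0.0008
jar [0.3301 0.4735 0.0782] 0.0003
cork [ 0.6885 -0.0323  0.018 ]
cork [ 0.5501 -0.0207  0.018 ]
cork [0.5637 0.1477 0.018 ]
cork [0.6982 0.1475 0.018 ]
corkD [0.5598 0.1533 0.018 ]
corkD [0.707  0.1417 0.018 ]
corkD [ 0.6856 -0.0339  0.018 ]
corkD [ 0.5893 -0.0404  0.018 ]
0.105
0.018
grip on z=.105 [0.5991 0.0422 0.105 ] [0.6007 0.0534 0.105 ]
```

```bash
cat > go.py <<'E'
import sys,numpy as np
from scipy.spatial.transform import Rotation as R
from cell import monitor
# go.py x y z yang_deg [tilt] : tool-down targets -> tool-frame shift & rotvec (repeatable, groups of 4)
s=monitor.state();q=s["ee_rot"];R0=R.from_quat([q[1],q[2],q[3],q[0]]);p=np.array(s["ee_pos"])
a=list(map(float,sys.argv[1:]))
y0=R0.as_matrix()[:,1]
print("t",round(s["clock"],2),"p",np.round(p,4),"yang",round(np.degrees(np.arctan2(y0[1],y0[0])),2),"j6",round(s["joint_pos"][5],3))
for i in range(0,len(a),4):
    t=np.radians(a[i+3]);y=np.array([np.cos(t),np.sin(t),0]);z=np.array([0,0,-1.]);x=np.cross(y,z)
    Rt=R.from_matrix(np.c_[x,y,z])
    print(np.round(R0.inv().apply(np.array(a[i:i+3])-p),4).tolist(),np.round((R0.inv()*Rt).as_rotvec(),3).tolist())
E
python3 go.py .25 .27 .25 45  .45 .12 .25 20  .60 .046 .215 4
```

```text
t 0.15 p [0.1868 0.5171 0.205 ] yang 70.13 j6 -0.067
[-0.1434, -0.2109, -0.0448] [-0.001, 0.0, 0.439]
[-0.3824, -0.284, -0.0448] [-0.001, 0.0, 0.875]
[-0.5487, -0.3026, -0.0097] [-0.001, 0.0, 1.154]
```

```bash
python3 -m jog '[[[-0.036,-0.053,-0.011],[0,0,0.11],0],[[-0.072,-0.105,-0.022],[0,0,0.22],0],[[-0.108,-0.158,-0.034],[0,0,0.33],0],[[-0.143,-0.211,-0.045],[0,0,0.44],0],[[-0.203,-0.229,-0.045],[0,0,0.55],0],[[-0.263,-0.247,-0.045],[0,0,0.66],0],[[-0.323,-0.265,-0.045],[0,0,0.77],0],[[-0.382,-0.284,-0.045],[0,0,0.875],0],[[-0.44,-0.29,-0.033],[0,0,0.98],0],[[-0.5,-0.297,-0.02],[0,0,1.08],0]]' && python3 -m jog '[[[-0.055,-0.006,0.004],[0,0,0.08],0],[[-0.055,-0.006,0.01],[0,0,0.08],0],[[-0.055,-0.006,0.01],[0,0,0.08],0],[[-0.055,-0.006,0.01],[0,0,0.08],0]]'; python3 - <<'E'
from h import *
s=monitor.state();c=vision.get_calibration("wrist");w=vision.snapshot("wrist")
cv2.imwrite("pics/w1.png",w);import pickle;pickle.dump((s,c),open("w1.pkl","wb"))
print(np.round(s["ee_pos"],4),np.round(s["ee_rot"],4),np.round(s["joint_pos"],3))
a=cv2.imread("pics/side0.png")[30:140,80:190];a=cv2.resize(a,(384,384),interpolation=cv2.INTER_CUBIC)
cv2.imwrite("pics/m1.png",cv2.resize(np.hstack([w,a]),None,fx=.89,fy=.89,interpolation=cv2.INTER_AREA))
E
```

```text
clock: 1.4
ee_pos: [0.5554, 0.0678, 0.2257]
ee_rot: [0.0, 0.656, 0.755, 0.0]
contact_force: [-0.1, 1.1, 0.2]
width: 0.0942
grip_force: 0.0
clock: 1.9
ee_pos: [0.5556, 0.015, 0.2165]
ee_rot: [0.0, 0.684, 0.73, 0.0]
contact_force: [0.3, -0.5, 0.3]
width: 0.0939
grip_force: 0.0
[0.5556 0.015  0.2165] [2.000e-04 6.835e-01 7.299e-01 3.000e-04] [-0.039  0.304  1.49   0.     1.347 -0.105]
```

View pics/m1.png

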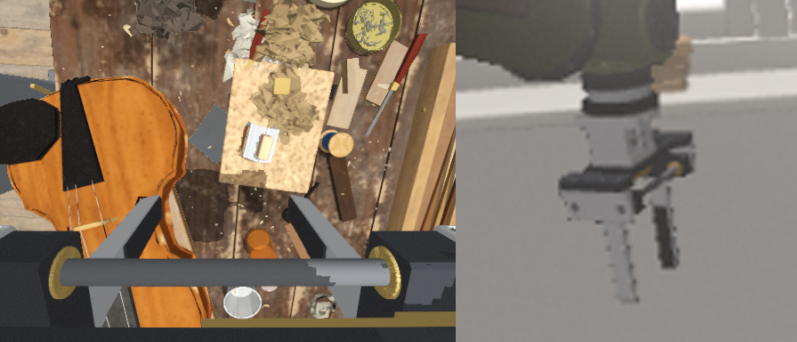

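The wrist view shows the gripper body wide along the closing axis. The hanger is at about (294,161) in full pixels, with the grip long roughly along the image rows. Next I'll measure its outline.

```bash
python3 - <<'E'
from h import *
import pickle
s,c=pickle.load(open("w1.pkl","rb"));w=cv2.imread("pics/w1.png")
x0,y0,k=255,125,8
roi=w[y0:y0+70,x0:x0+75];h=cv2.cvtColor(roi,cv2.COLOR_BGR2HSV)
metal=((h[...,1]<45)&(h[...,2]>150)).astype(np.uint8)
n,l,st,_=cv2.connectedComponentsWithStats(metal);i=1+np.argmax(st[1:,4]);m=(l==i).astype(np.uint8)
cn=max(cv2.findContours(m,0,2)[0],key=cv2.contourArea);hull=cv2.convexHull(cn)
box=cv2.boxPoints(cv2.minAreaRect(hull))+[x0,y0]
print("metal area",st[i,4]);
for b in box: print(b, np.round(onz(c,b,.06),4))
vis=cv2.resize(roi,None,fx=k,fy=k,interpolation=cv2.INTER_CUBIC)
for u in range(0,75,10): cv2.putText(vis,str(x0+u),(u*k,10),0,.4,(0,0,255),1);cv2.line(vis,(u*k,0),(u*k,560),(0,0,255),1)
for v in range(0,70,10): cv2.putText(vis,str(y0+v),(0,v*k+10),0,.4,(255,0,0),1);cv2.line(vis,(0,v*k),(600,v*k),(255,0,0),1)
cv2.imwrite("pics/w1c.png",vis)
E
```

```text
metal area 944
[270.96470833 177.65881348] [0.5774 0.0218 0.06  ]
[280.00000191 137.        ] [0.5838 0.0696 0.06  ]
[313.98823547 144.55294037] [0.6235 0.0637 0.06  ]
[304.95294189 185.21175385] [0.6185 0.0153 0.06  ]
```

View pics/w1c.png

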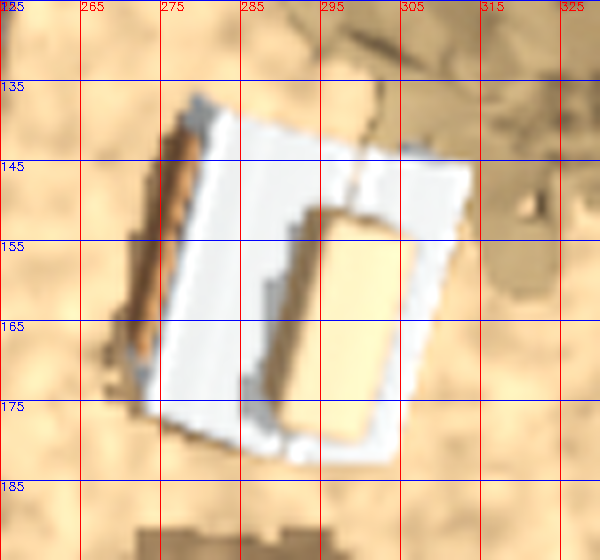

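The close-up shows the top face of the grip at (296,151), (306,154), (300,180) and (290,178). The eaves corners are at (282,138), (273,176), (313,145) and (304,182).

```bash
python3 - <<'E'
from h import *
import pickle
s,c=pickle.load(open("w1.pkl","rb"))
G=np.array([(296.2,151.2),(306,154.2),(299.5,179.7),(290,177.7)])-.4
E=np.array([(282,137.8),(313.3,145.2),(303.5,182.3),(273,176)])-.4
for P,z in((G,.105),(E,.0637)):
    q=np.array([onz(c,p,z)[:2] for p in P]);m=q.mean(0)
    r=(q[0]+q[1]-q[2]-q[3])/2; t=(q[1]+q[2]-q[0]-q[3])/2
    print(np.round(m,4),"ridge len",np.linalg.norm(r),"ang",np.degrees(np.arctan2(r[1],r[0])),"wid",np.linalg.norm(t),"ang",np.degrees(np.arctan2(t[1],t[0])))
E
python3 go.py .600 .046 .15 97.5
```

```text
[0.5995 0.0451] ridge len 0.027087291145023094 ang 82.32178942020784 wid 0.010198989871197339 ang -10.627620403254085
[0.6002 0.0445] ridge len 0.04448604065411413 ang 81.72005989691266 wid 0.03672211897815391 ang -8.614928077778979
t 1.95 p [0.5556 0.015  0.2166] yang 3.77 j6 -0.105
[0.0281, 0.0463, 0.0666] [0.001, 0.001, -1.636]
```

```bash
python3 go.py .5998 .0452 .14 81.8
```

```text
t 1.95 p [0.5556 0.015  0.2166] yang 3.77 j6 -0.105
[0.0273, 0.046, 0.0766] [0.001, 0.001, -1.362]
```

```bash
python3 -m jog '[[[0.009,0.015,0],[0,0,-0.18],0.3],[[0.018,0.03,0],[0,0,-0.36],0.3],[[0.0273,0.046,0],[0,0,-0.54],0.3],[[0.0273,0.046,0.01],[0,0,-0.72],0.3],[[0.0273,0.046,0.02],[0,0,-0.9],0.3],[[0.0273,0.046,0.035],[0,0,-1.08],0.3],[[0.0273,0.046,0.055],[0,0,-1.26],0.3],[[0.0273,0.046,0.0766],[0,0,-1.362],0.3],[[0.0273,0.046,0.0766],[0,0,-1.362],0.3],[[0.0273,0.046,0.0766],[0,0,-1.362],0.3]]'; python3 go.py .5998 .0452 .087 81.8
```

```text
clock: 3.2
ee_pos: [0.6002, 0.0446, 0.1407]
ee_rot: [0.001, 0.073, 0.997, 0.0]
contact_force: [0.6, 0.6, 0.2]
width: 0.0656
grip_force: 0.0
t 3.2 p [0.6002 0.0446 0.1407] yang 81.61 j6 -1.411
[0.0006, 0.0006, 0.0537] [0.0, 0.001, -0.003]
```

```bash
python3 -m jog '[[[0,0,0.027],[0,0,0],0.3],[[0,0,0.0535],[0,0,0],0.3],[[0,0,0.0535],[0,0,0],0.3],[[0,0,0.0535],[0,0,0],0.3],[[0,0,0.0535],[0,0,0],0.8],[[0,0,0.0535],[0,0,0],0.8],[[0,0,0.0535],[0,0,0],0.8],[[0,0,0.0535],[0,0,0],0.8],[[0,0,0.0535],[0,0,0],0.8]]' 20; python3 go.py .5998 .0452 .25 81.8
```

```text
clock: 4.32
ee_pos: [0.5998, 0.0441, 0.086]
ee_rot: [0.0, 0.072, 0.997, -0.0]
contact_force: [0.1, -0.1, 0.6]
width: 0.0279
grip_force: 20.0
t 4.33 p [0.5998 0.0441 0.086 ] yang 81.7 j6 -1.413
[0.0002, 0.0011, -0.164] [-0.0, 0.0, -0.002]
```

```bash
python3 -m jog '[[[0,0,-0.06],[0,0,0],0.8],[[0,0,-0.12],[0,0,0],0.8],[[0,0,-0.174],[0,0,0],0.8],[[0,0,-0.174],[0,0,0],0.8]]' ; python3 go.py .4728 .3295 .26 159.6
```

```text
clock: 4.82
ee_pos: [0.601, 0.0442, 0.2644]
ee_rot: [0.004, 0.072, 0.997, 0.0]
contact_force: [-0.1, -0.6, -1.3]
width: 0.0277
grip_force: 20.0
t 4.83 p [0.601  0.0442 0.2644] yang 81.71 j6 -1.413
[0.168, 0.2638, 0.0035] [-0.004, 0.007, -1.36]
```

```bash
python3 -m jog '[[[0.021,0.033,0],[0,0,-0.17],0.8],[[0.042,0.066,0],[0,0,-0.34],0.8],[[0.063,0.099,0],[0,0,-0.51],0.8],[[0.084,0.132,0],[0,0,-0.68],0.8],[[0.105,0.165,0],[0,0,-0.85],0.8],[[0.126,0.198,0],[0,0,-1.02],0.8],[[0.147,0.231,0],[0,0,-1.19],0.8],[[0.168,0.264,0],[0,0,-1.36],0.8],[[0.168,0.264,0],[0,0,-1.36],0.8],[[0.168,0.264,0],[0,0,-1.36],0.8]]' ; python3 go.py .4728 .3295 .215 159.6; python3 - <<'E'
from h import *
w=vision.snapshot("wrist");d=vision.snapshot("side");cv2.imwrite("pics/w2.png",w)
d=cv2.resize(d[60:180,190:310],(384,384),interpolation=cv2.INTER_CUBIC)
cv2.imwrite("pics/m2.png",cv2.resize(np.hstack([w,d]),None,fx=.89,fy=.89,interpolation=cv2.INTER_AREA))
E
```

```text
clock: 6.08
ee_pos: [0.4717, 0.329, 0.2591]
ee_rot: [-0.001, -0.57, 0.822, -0.0]
contact_force: [-0.4, 0.4, -0.5]
width: 0.028
grip_force: 20.0
t 6.08 p [0.4717 0.329  0.2591] yang 159.51 j6 -2.238
[-0.0009, -0.0008, 0.0441] [0.001, -0.001, -0.002]
```

View pics/m2.png

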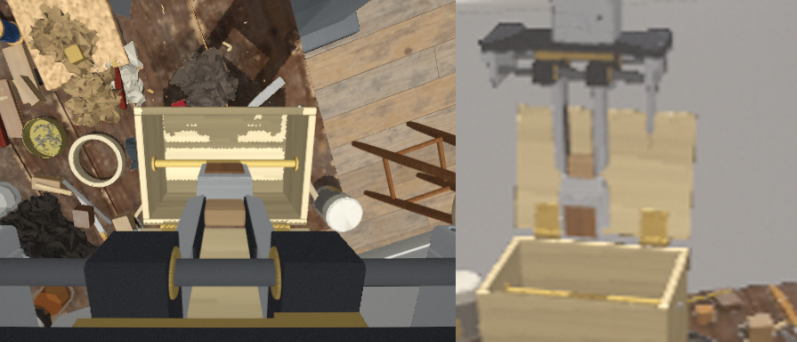

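The wrist view shows the rail from about (172,183) to (335,183) in full pixels, horizontal in the image, with the hanger above it. The side view shows it upright in the grip. I'll refine the rail's line.

```bash
python3 - <<'E'
from h import *
w=cv2.imread("pics/w2.png");c=vision.get_calibration("wrist")
h=cv2.cvtColor(w,cv2.COLOR_BGR2HSV)
pts=[]
for u in list(range(180,216,3))+list(range(290,330,3)):
    col=h[168:200,u]; m=(col[:,1]>110)&(col[:,2]>150)
    if m.sum()>2: v=168+np.where(m)[0].mean(); pts.append((u,v,m.sum()))
P=np.array([onz(c,(u,v),.115+.003)[:2] for u,v,_ in pts]);print(len(pts),np.round(pts[::6],1).tolist())
vx,vy,x0,y0=cv2.fitLine(P.astype(np.float32),cv2.DIST_HUBER,0,.01,.01).ravel()
n=np.array([-vy,vx]);n*=np.sign(n[1])
ends=[onz(c,(u,183),.115)[:2] for u in (172,335)]
p=monitor.state()["ee_pos"][:2]
print("rail ang",np.degrees(np.arctan2(vy,vx)),"x-offset rail from tcp along",n.round(3),(np.array([x0,y0])-p)@n,"ends",np.round(ends,4),np.round(np.mean(ends,0),4))
E
```

```text
26 [[180.0, 183.5, 8.0], [198.0, 183.0, 7.0], [290.0, 183.0, 7.0], [308.0, 183.0, 7.0], [326.0, 183.5, 8.0]]
rail ang -20.412533 x-offset rail from tcp along [0.349 0.937] -0.0006401997335742729 ends [[0.5577 0.2967]
 [0.3827 0.362 ]] [0.4702 0.3294]
```

```bash
python3 -m jog '[[[0,0,0.03],[0,0,0],0.8],[[0,0,0.06],[0,0,0],0.8],[[0,0,0.09],[0,0,0],0.8],[[0,0,0.115],[0,0,0],0.8],[[0,0,0.122],[0,0,0],0.8],[[0,0,0.122],[0,0,0],0.8]]'; python3 -m jog '[[[0,0,0.004],[0,0,0],0.8],[[0,0,0.007],[0,0,0],0.8],[[0,0,0.009],[0,0,0],0.8],[[0,0,0.009],[0,0,0],0.8]]'
```

```text
clock: 6.92
ee_pos: [0.472, 0.3292, 0.1383]
ee_rot: [0.0, -0.57, 0.821, -0.0]
contact_force: [-0.4, -0.2, -0.4]
width: 0.0276
grip_force: 20.0
clock: 7.42
ee_pos: [0.4718, 0.3296, 0.1296]
ee_rot: [0.0, -0.571, 0.821, -0.0]
contact_force: [-1.7, -2.4, 5.3]
width: 0.0277
grip_force: 20.0
```

```bash
python3 -m jog '[[[0,0,0],[0,0,0],0.6],[[0,0,0],[0,0,0],0.55],[[0,0,0],[0,0,0],0.5],[[0,0,0],[0,0,0],0.5],[[0,0,-0.03],[0,0,0],0.5],[[0,0,-0.08],[0,0,0],0.5],[[0,0,-0.14],[0,0,0],0.5],[[0,0,-0.18],[0,0,0],0.5],[[0,0,-0.21],[0,0,0],0.5],[[0,0,-0.21],[0,0,0],0.5]]' ; python3 - <<'E'
from h import *
w=vision.snapshot("wrist");d=vision.snapshot("side");cv2.imwrite("pics/w3.png",w);cv2.imwrite("pics/d3.png",d)
d=cv2.resize(d[60:180,190:310],(384,384),interpolation=cv2.INTER_CUBIC)
cv2.imwrite("pics/m3.png",cv2.resize(np.hstack([w,d]),None,fx=.89,fy=.89,interpolation=cv2.INTER_AREA))
E
python3 go.py .515 .449 .37 69.6
```

```text
clock: 8.68
ee_pos: [0.472, 0.3299, 0.3408]
ee_rot: [0.002, -0.571, 0.821, -0.0]
contact_force: [0.2, -0.2, -0.6]
width: 0.047
grip_force: 0.0
t 8.78 p [0.4715 0.3295 0.3377] yang 159.62 j6 -2.24
[-0.1271, 0.0009, -0.0324] [-0.0, -0.001, 1.571]
```

View pics/m3.png

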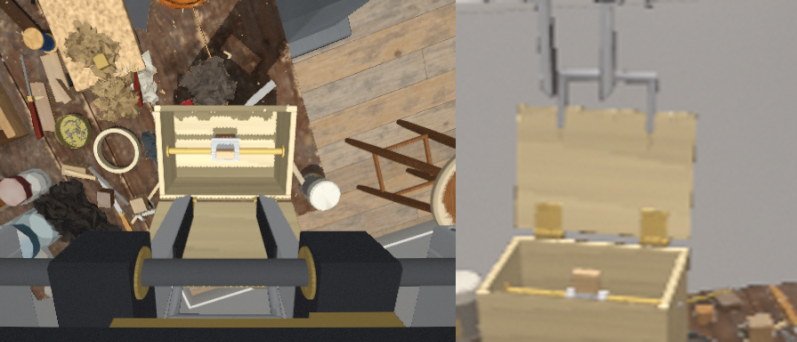

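The hanger sits on the rail, centred and upright: grip at about (225,148) in the wrist view, and standing over the rail in the side view. Next I'll take the bar.

```bash
python3 -m jog '[[[0,0,-0.035],[0,0,0.17],0.2],[[-0.016,0,-0.035],[0,0,0.35],0],[[-0.032,0,-0.035],[0,0,0.52],0],[[-0.048,0,-0.035],[0,0,0.7],0],[[-0.064,0,-0.035],[0,0,0.87],0],[[-0.08,0,-0.035],[0,0,1.05],0],[[-0.096,0,-0.035],[0,0,1.22],0],[[-0.112,0,-0.035],[0,0,1.4],0],[[-0.127,0,-0.035],[0,0,1.571],0],[[-0.127,0,-0.035],[0,0,1.571],0]]' ; python3 go.py .5155 .4483 .35 69.6; python3 - <<'E'
from h import *
w=vision.snapshot("wrist");d=vision.snapshot("side");cv2.imwrite("pics/w4.png",w)
d=cv2.resize(d[40:140,200:300],(384,384),interpolation=cv2.INTER_CUBIC)
cv2.imwrite("pics/m4.png",cv2.resize(np.hstack([w,d]),None,fx=.89,fy=.89,interpolation=cv2.INTER_AREA))
E
```

```text
clock: 10.02
ee_pos: [0.5159, 0.4492, 0.3713]
ee_rot: [-0.001, 0.176, 0.984, -0.001]
contact_force: [0.2, -0.5, -0.9]
width: 0.0941
grip_force: 0.0
t 10.03 p [0.5159 0.4492 0.3713] yang 69.71 j6 -0.554
[0.0, -0.0009, 0.0213] [-0.003, -0.002, 0.002]
```

View pics/m4.png

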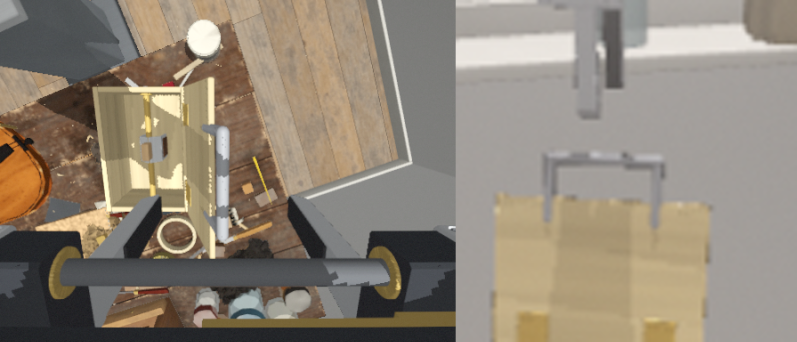

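The wrist view shows the bar from about (250,143) to (250,271) in full pixels, between the fingers. I'll compute the offset.

```bash
python3 - <<'E'
from h import *
c=vision.get_calibration("wrist")
a,b=[onz(c,np.array(p)/.89,.3215) for p in ((222,131),(222,238))]
print(np.round([a,b,(a+b)/2],4),np.linalg.norm(a-b),np.round(monitor.state()["ee_pos"],4))
E
```

```text
[[0.4672 0.4645 0.3215]
 [0.566  0.4281 0.3215]
 [0.5166 0.4463 0.3215]] 0.1052556135064229 [0.5158 0.4484 0.3727]
```

```bash
python3 -m jog '[[[0,-0.0015,0.02],[0,0,0],0.2],[[0,-0.0015,0.045],[0,0,0],0.2],[[0,-0.0015,0.068],[0,0,0],0.4],[[0,-0.0015,0.068],[0,0,0],0.6],[[0,-0.0015,0.068],[0,0,0],0.8],[[0,-0.0015,0.068],[0,0,0],1],[[0,-0.0015,0.068],[0,0,0],1],[[0,-0.0015,0.068],[0,0,0],1],[[0,-0.0015,0.068],[0,0,0],1]]' 15; python3 go.py .4960 .3953 .3105 69.6
```

```text
clock: 11.25
ee_pos: [0.5153, 0.447, 0.306]
ee_rot: [-0.0, 0.177, 0.984, -0.0]
contact_force: [0.1, -0.9, 1.6]
width: 0.0115
grip_force: 15.0
t 11.25 p [0.5153 0.447  0.306 ] yang 69.61 j6 -0.554
[0.0, -0.0552, -0.0044] [-0.001, -0.0, 0.0]
```

```bash
python3 -m jog '[[[0,-0.0068,-0.0022],[0,0,0],1],[[0,-0.0137,-0.0043],[0,0,0],1],[[0,-0.0207,-0.0057],[0,0,0],1],[[0,-0.0278,-0.007],[0,0,0],1],[[0,-0.035,-0.0081],[0,0,0],1],[[0,-0.0422,-0.0088],[0,0,0],1],[[0,-0.048,-0.0093],[0,0,0],1],[[0,-0.052,-0.0094],[0,0,0],1],[[0,-0.0545,-0.0094],[0,0,0],1],[[0,-0.0545,-0.0094],[0,0,0],1]]' 25; python3 go.py .4960 .3953 .3155 69.6; python3 - <<'E'
from h import *
w=vision.snapshot("wrist");d=vision.snapshot("side");cv2.imwrite("pics/w5.png",w);cv2.imwrite("pics/d5.png",d)
d=cv2.resize(d[70:190,190:310],(384,384),interpolation=cv2.INTER_CUBIC)
cv2.imwrite("pics/m5.png",cv2.resize(np.hstack([w,d]),None,fx=.89,fy=.89,interpolation=cv2.INTER_AREA))
s=monitor.state();print({k:np.round(s[k],3) for k in("contact_force","moment","ee_pos")})
E
```

```text
clock: 12.5
ee_pos: [0.4963, 0.3962, 0.3155]
ee_rot: [-0.0, 0.177, 0.984, 0.0]
contact_force: [-2.9, 2.0, 2.2]
width: 0.0109
grip_force: 25.0
t 12.5 p [0.4963 0.3962 0.3155] yang 69.62 j6 -0.599
[-0.0001, -0.0009, -0.0] [0.0, -0.0, 0.0]
{'contact_force': array([-2.245,  2.064,  3.474]), 'moment': array([ 0.539,  0.482, -0.048]), 'ee_pos': array([0.496, 0.396, 0.315])}
```

View pics/m5.png

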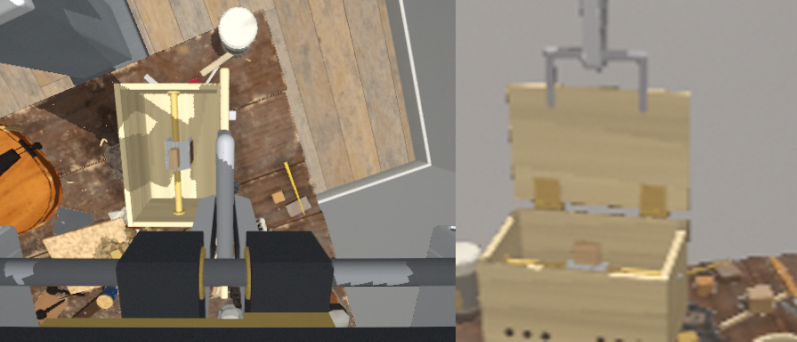

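```bash
python3 -m jog '[[[0,-0.0005,0],[0,0,0],1],[[0,-0.001,0],[0,0,0],1],[[0,-0.001,0],[0,0,0],1],[[0,-0.001,0],[0,0,0],1],[[0,-0.001,0],[0,0,0],1],[[0,-0.001,0],[0,0,0],1],[[0,-0.001,0],[0,0,0],1]]' 25; python3 - <<'E'
from h import *
from cell import ctrl
s=monitor.state();print(np.abs(s["qvel"]).max(),s["width"],np.round(s["contact_force"],1),np.round(s["ee_pos"],4))
print(ctrl.finish_job())
E
```

```text
clock: 13.48
ee_pos: [0.496, 0.3953, 0.3154]
ee_rot: [-0.0, 0.177, 0.984, 0.0]
contact_force: [-4.1, 3.3, 3.8]
width: 0.0114
grip_force: 25.0
0.001971056111195474 0.011407835128470156 [-4.1  3.3  3.8] [0.496  0.3953 0.3154]
the job is handed in; nothing more can be done
None
```

The job is handed in at 13.5 s: the hanger hangs upright on the rail, released, and the gripper holds the lid still by its bar at upright, to within about 1–2 mm at the bar by my measurements; the three bystanders were not approached.

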